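# Lock the second post into the slotted board rack

### The job

The slotted board rack on the worktop is missing its second post. Take the loose red post, put its hammer head down through the slot of the rail between the orange lines, press it gently down against the spring strip and give it a quarter turn so that it springs up and catches under both lips, crosswise like the grey post; let go of it standing upright and locked. Feel your way without forcing it against the rail, and leave the mug, the jar and the lemon where they are.

Things in the scene. Friction and masses are not known exactly. Their poses are not given: they have to be found in the camera images.
- post: the loose red post, 80 mm tall, about 90 g, upright. Origin: centre of the underside of its steel hammer head; z up. Head: 38 mm long (its y), 19.5 mm wide (its x; 13 mm at the ends), the lowest 2 mm 1 mm smaller all round, 7 mm thick; each end has a hooked edge 3 mm high (z 7 to 10). Above: a neck 15 mm thick to z = 30, then an 11 mm stem to the wing at z = 50
- post_grip (a point): centre of the post's red grip wing, 65 mm above the underside of the head: 12 mm thick (x), 34 mm long (y, parallel to the head), 30 mm tall; axes as the post's
- rail: two screwed-down dark feet that carry a slotted aluminium channel between them. Origin: middle between the feet, under them; y along the slot, x across. Channel 50 x 230 mm, 45 mm high, slot upward, 22 mm wide, mouth edges rounded 2.5 mm; lips 4 mm thick from z = 45 down to z = 38; 44 mm wide below them. Over 30 N between post and channel, strip included, does damage
- rail_mark (a point): nominal place for the red post: on the feet's middle line, between the orange lines, height of the channel's top (z = 45 mm), y = +45 mm; axes as the rail's. The channel (slot, strip, grey post) is clamped up to 10 mm to either side of this line (along x), unmeasured: a head that lands on a lip stops at z = 45 mm; feel across for the slot
- mug: white dotted mug, 82 mm wide, 91 mm tall, bystander; origin at the centre of its underside
- jar: spice jar with a red cap, 43 mm wide, 109 mm tall, bystander; origin at the centre of its underside
- lemon: lemon, 78 x 55 x 56 mm, bystander; origin at its underside
- strip_mid (a point): sprung strip in the channel, 20 mm wide: nominal point in the slot, z = 35 mm, its usual rest height. It gives 10 mm at 0.5 N per mm, about 5.5 N in all, to a hard stop; strip and stop are set up to 2 mm higher or lower, unmeasured: the stop is felt with the head's underside at z = 23 to 27 mm. To turn under the lips the underside must be below 28 mm. Turn either way
- grey_post (a point): nominal wing centre of the grey post of the same shape, fitted crosswise at y = -65 mm, z = 96 mm. Locked: head across the slot, underside at z = 31 mm, lips inside the hooked ends with 1.5 mm play either way. A post turned off-centre stays 2 to 3 mm low, a hook under a lip: press it down a little, shift it across the slot and let it rise again
Things that resemble listed ones, but are neither listed nor needed, are in the scene too. There is more than one size of the post; the one meant has the size given above.

How it is judged:
On the way, in this order (a step that is already met when the one before it is completed fails the run):
1. the post's head is in the slot at the marked place, its long side along the slot (z of post in the frame of rail below 0.037 m and angle between the y axis of post and the y axis of rail, either way round below 0.2 rad and horizontal distance between post and rail_mark below 0.025 m and y of post in the frame of rail_mark between -0.015 and 0.015 m), for 0.05 s.
2. the head is turned across the slot beneath the lips (z of post in the frame of rail below 0.032 m and angle between the y axis of post and the x axis of rail, either way round below 0.3 rad and horizontal distance between post and rail_mark below 0.025 m and y of post in the frame of rail_mark between -0.015 and 0.015 m), for 0.05 s.
At the end, for the whole second after the job is handed in: The red post stands locked in the rail: underside of its head 29.7 to 32.5 mm above the rail's underside (both lips inside the hooked ends), within 15 mm of the mark along the slot and 25 mm in all, head across the slot within 0.26 rad, upright within 0.08 rad, at rest and released (z of post in the frame of rail between 0.0297 and 0.0325 m and angle between the y axis of post and the x axis of rail, either way round below 0.26 rad and angle between post's own z axis and vertical below 0.08 rad and linear speed of post below 0.02 m/s and horizontal distance between post and rail_mark below 0.025 m and y of post in the frame of rail_mark between -0.015 and 0.015 m); the robot touches nothing.
It fails at once if the post is forced against the rail or its strip with more than 30 N (contact force between post and rail above 30 N).
It fails at once if the mug, the jar or the lemon is moved by more than 30 mm (distance of any of mug, jar, lemon from where it was at the start of the episode above 0.03 m).
It also fails if it takes over 67 s, if anything falls off the work surface, if the arm or the gripper's body presses on something with over 40 N, if the wrist force passes 120 N, or if a joint passes its speed limit or range.

### The arm

A 6-joint arm with a two-finger parallel gripper is mounted at the origin on a cart in front of the work surface, level with it; the furniture and walls round the work are solid. World frame = base frame: x ahead of the robot, y to its left, z up, the work surface at z = 0. Lengths are in m, angles in rad, forces in N, time in s.
With the tool pointing down it reaches from about 0.35 to 0.975 m from the base axis. Payload 4.9 kg.
Tool frame: the origin (TCP) lies at the very end of the fingers, on their centre line; the grasp point (between the pads) lies manip.grip_point_offset behind it (manip.grip_point_offset is the distance from the TCP to the grasp point, in m); z points along the fingers, y is the line along which they close (so a half turn about z gives the same grasp; the last joint's range is limited). The gripper opens to 85 mm and grips with 20 to 120 N. Pads are 22 mm wide; open, the fingers measure 114 mm over their backs; the gripper's body (76 mm by 85 mm) begins 54 mm behind the grasp point. The pads swing forward as they close: fully open they stand 13 mm farther back than shut.
Start: joints at [-1.231, 0.053, 1.613, -0, 1.476, -0.119], TCP at [0.277, -0.56, 0.231] pointing down, gripper open.
Joint ranges: [-3.01, 3.01], [-1.01, 2.22], [0.06, 2.58], [-1.02, 4.17], [0.09, 2.62], [-3.14, 3.14]. Speed limits (rad/s): [2.57, 2.57, 3.14, 3.14, 3.14, 3.14].

### API

Orientations are given as a unit quaternion [w, x, y, z].
In Python, from plant import manip gives the robot as it stands.
- The arm moves only by the shell command python3 -m crank 'ROWS' [OPENING]. ROWS is JSON, a list of rows, each an object of numbers: "x", "y", "z": the shift along the tool's x, y, z in cm; "turn": the turn about the tool's z in rad. In form: [{"x": .., "y": .., "z": .., "turn": ..}, ...]. A call has 1 to 5 rows; each row shifts and turns the commanded pose from where the row before left it, along the tool's axes as they then stand; what a row does not reach is not made up. A row lasts 1/10 s, in which the tool goes at most 50 mm and 8.59 degrees, less where a joint would pass 70% of its speed; a pose out of reach is approached as far as the arm can. A call with a gripper value outside its range is refused whole. OPENING is the opening in per cent of the stroke, from 0 (shut) to 100 (fully open), set as the call begins (- or left out, the last holds). The fingers move at their own pace and stop on an object; the grip force is fixed at half the most. Time passes only in rows, so rows that do not move let the fingers close. It gives the time, the measured TCP pose, the force, the opening and the grip force at its end, in the units of the state.
- manip.state(): the state, without advancing time (a new reading comes with each control period).
- manip.grab_frame(name): name is "side" or "top"; returns (picture, depth): 480x640x3 uint8, red, green, blue; 480x640 float32, m along the optical axis (not along the pixel's ray), 0 where there is no reading.
- manip.camera_model(name): a dict with "mtx" (3x3 intrinsics, pixels), "world_to_cam" (4x4, takes a point from world to camera coordinates). Camera axes: x right, y down, z forward; pixel columns grow to the right and rows downward; lengths in m; the calibration is good to about 2 mm. A picture is of the moment at which its call begins. camera_model takes no time and is no camera call.
- manip.job_done(): hands the job in; it is judged then, once.
The state is a dict: "time": time; "joint_pos": joint angles; "joint_vel": joint speeds; "joint_efforts": joint torques, N m; "tool_pos": TCP position; "tool_rot": TCP orientation; "contact_force": force on the tool from outside, world axes, zero at the start; "ft_torque": the same for the moment, N m; "gripper_width": opening from 0.0 (shut) to 1.0 (fully open); "grasp_force": force on a finger pad.
Only numpy, scipy, OpenCV 4.12 (cv2) and the standard library are available. Lean on these libraries where they do the work, as an engineer would, in place of code of your own. Each camera call takes 0.05 s, during which the arm holds its last target. There are 200 camera calls.

## Working session

There is one attempt and no reset: what is moved stays moved. The work goes in short steps, Python scripts to look and compute and a shell command to move; the robot and the scene stay as the last step left them, time stands still between calls to the robot, and variables do not carry over. Pictures are saved under pics/ and viewed, at most 10 in all, crops included, and the job is handed in when it is done.

```bash
ls; mkdir -p pics; python3 - <<'E'
from plant import manip
import cv2,numpy as np
for n in("side","top"):
    p,d=manip.grab_frame(n); np.savez(f"pics/{n}0.npz",p=p,d=d); cv2.imwrite(f"pics/{n}0.png",p[:,:,::-1])
    print(n,{k:np.round(v,3).tolist() for k,v in manip.camera_model(n).items()})
print(manip.state(),manip.grip_point_offset)
E
```

```text
pics
side {'mtx': [[453.025, 0.0, 318.704], [0.0, 453.025, 236.442], [0.0, 0.0, 1.0]], 'world_to_cam': [[0.997, -0.072, -0.007, -0.6], [-0.045, -0.543, -0.838, 0.107], [0.057, 0.836, -0.545, 0.856], [0.0, 0.0, 0.0, 1.0]]}
top {'mtx': [[587.032, 0.0, 318.366], [0.0, 587.032, 228.664], [0.0, 0.0, 1.0]], 'world_to_cam': [[0.011, -1.0, 0.004, -0.02], [-0.991, -0.011, -0.133, 0.599], [0.133, -0.003, -0.991, 1.091], [0.0, 0.0, 0.0, 1.0]]}
{'time': 0.1, 'joint_pos': array([-1.23097364e+00,  5.33035878e-02,  1.61414695e+00,  3.18282482e-06,
        1.47602970e+00, -1.18983516e-01]), 'joint_vel': array([ 0.00161123, -0.0010005 , -0.00274907, -0.00051384, -0.0015376 ,
        0.00073349]), 'joint_efforts': array([ 2.13978064e-04, -3.94903314e+01, -3.71364391e+01, -5.87067393e-05,
        3.89826688e-03, -8.21132687e-06]), 'tool_pos': array([ 0.27661872, -0.5598197 ,  0.23018389]), 'tool_rot': array([-9.38220553e-04,  9.73801902e-01,  2.27396052e-01, -1.02427189e-04]), 'contact_force': array([0.03727711, 0.04233427, 0.49322658]), 'ft_torque': array([-0.0108162 ,  0.00184226,  0.01770622]), 'grasp_force': 0.0, 'gripper_width': 1.0019321261541765} 0.0187
```

View pics/top0.png

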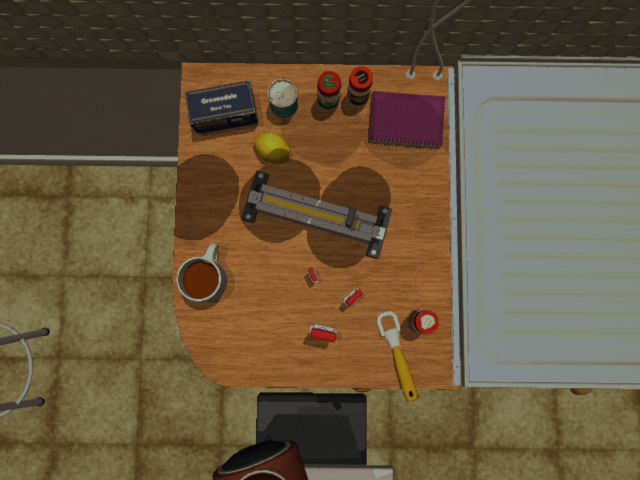

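View pics/side0.png

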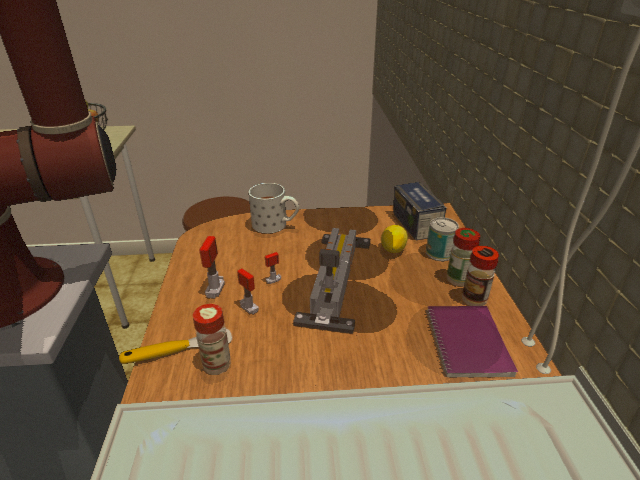

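```bash
cat > h.py <<'E'
import numpy as np,cv2
from plant import manip
def cloud(n,d):
    c=manip.camera_model(n);K=c["mtx"];T=np.linalg.inv(c["world_to_cam"])
    v,u=np.indices(d.shape)
    P=np.stack([(u-K[0,2])*d/K[0,0],(v-K[1,2])*d/K[1,1],d],-1)
    return P@T[:3,:3].T+T[:3,3]
def ray(n,u,v,z):
    c=manip.camera_model(n);K=c["mtx"];T=np.linalg.inv(c["world_to_cam"])
    r=T[:3,:3]@np.linalg.solve(K,[u,v,1]);o=T[:3,3]
    return o+r*(z-o[2])/r[2]
def red(p):
    h=cv2.cvtColor(p,cv2.COLOR_RGB2HSV)
    return (((h[...,0]<8)|(h[...,0]>172))&(h[...,1]>150)&(h[...,2]>80)).astype(np.uint8)
E
python3 - <<'E'
from h import *
for n in("top","side"):
    f=np.load(f"pics/{n}0.npz");p,d=f["p"],f["d"];C=cloud(n,d)
    m,l,s,c=cv2.connectedComponentsWithStats(red(p))
    for i in range(1,m):
        if s[i,4]<25 or s[i,4]>1500: continue
        Q=C[(l==i)&(d>0)]; zt=np.percentile(Q[:,2],95)
        t=Q[Q[:,2]>zt-.006][:,:2] if n=="top" else Q[:,:2]
        (rc,rs,ra)=cv2.minAreaRect(t.astype(np.float32))
        print(n,c[i].round(),s[i,4],"ztop",zt.round(4),"zmin",np.percentile(Q[:,2],5).round(3),"ctr",np.round(rc,4),"size",np.round(rs,4),"ang",round(ra,1))
f=np.load("pics/top0.npz");cv2.imwrite("pics/crop1.png",cv2.resize(f["p"][165:265,235:395,::-1],(800,500),interpolation=cv2.INTER_CUBIC))
C=cloud("top",f["d"])
for u,v in((256,205),(250,181),(262,178),(249,217),(383,212),(374,251),(320,205),(350,215)):print(u,v,C[v,u].round(3))
E
```

```text
top [361.  78.] 284 ztop 0.1095 zmin 0.103 ctr [ 0.8784 -0.09  ] size [0.0415 0.041 ] ang 89.6
top [329.  82.] 259 ztop 0.1094 zmin 0.103 ctr [ 0.8689 -0.0297] size [0.0415 0.0422] ang 20.1
top [312. 274.] 60 ztop 0.0648 zmin 0.058 ctr [ 0.5113 -0.0025] size [0.024 0.008] ang 24.5
top [354. 297.] 114 ztop 0.0835 zmin 0.075 ctr [ 0.4689 -0.0798] size [0.0109 0.0324] ang 41.6
top [427. 322.] 268 ztop 0.1123 zmin 0.106 ctr [ 0.4261 -0.2072] size [0.0393 0.0404] ang 89.3
top [323. 335.] 230 ztop 0.1127 zmin 0.105 ctr [ 0.4014 -0.0231] size [0.045  0.0153] ang 79.0
top [268. 465.] 64 ztop 0.3043 zmin 0.295 ctr [0.2282 0.0587] size [0.0044 0.0278] ang 10.9
top [239. 476.] 38 ztop 0.3044 zmin 0.3 ctr [0.215  0.0933] size [0.0052 0.0199] ang 25.5
side [ 66. 146.] 1451 ztop 0.2966 zmin 0.263 ctr [0.1915 0.0363] size [0.0934 0.071 ] ang 20.1
side [  9. 152.] 591 ztop 0.2958 zmin 0.262 ctr [0.1136 0.0046] size [0.0323 0.0467] ang 20.8
side [478. 250.] 695 ztop 0.1077 zmin 0.089 ctr [ 0.9038 -0.008 ] size [0.2161 0.0815] ang 61.3
side [208. 251.] 360 ztop 0.1097 zmin 0.075 ctr [ 0.4032 -0.0254] size [0.0454 0.015 ] ang 78.6
side [271. 259.] 137 ztop 0.0628 zmin 0.042 ctr [ 0.5118 -0.0044] size [0.026  0.0102] ang 34.6
side [246. 279.] 223 ztop 0.081 zmin 0.055 ctr [ 0.4663 -0.0401] size [0.0244 0.1153] ang 6.4
side [ 38. 295.] 581 ztop 0.018 zmin 0.009 ctr [ 0.0847 -0.029 ] size [0.0897 0.0357] ang 72.5
side [208. 319.] 527 ztop 0.11 zmin 0.091 ctr [ 0.4162 -0.1545] size [0.0404 0.1529] ang 12.3
256 205 [0.644 0.108 0.041]
250 181 [ 0.7    0.126 -0.   ]
262 178 [0.704 0.101 0.011]
249 217 [0.624 0.124 0.014]
383 212 [ 0.638 -0.141  0.01 ]
374 251 [ 0.56  -0.123  0.014]
320 205 [ 0.644 -0.016  0.048]
350 215 [ 0.615 -0.07   0.11 ]
```

View pics/crop1.png

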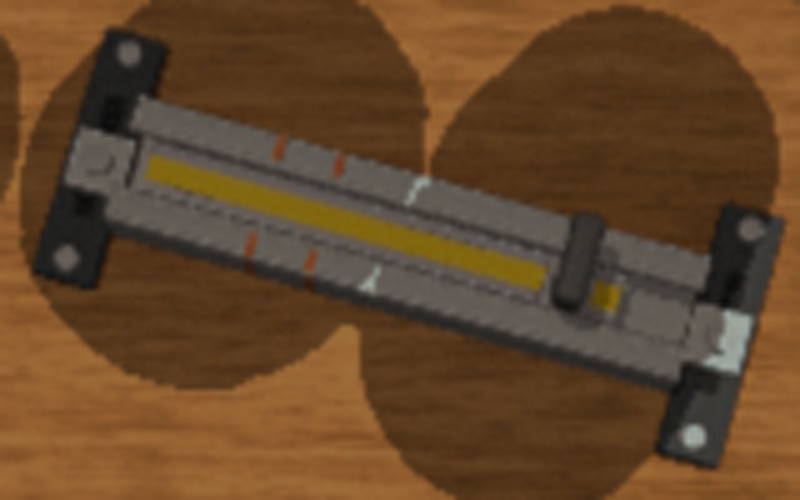

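```bash
python3 - <<'E'
from h import *
f=np.load("pics/top0.npz");p,d=f["p"],f["d"];C=cloud("top",d)
g=lambda x,y,z:ray("top",235+(x+.5)/5-.5,165+(y+.5)/5-.5,z)
scr=[g(x,y,.014) for x,y in((129,54),(66,258),(751,228),(693,436))]
print("screws",np.round(scr,4)); O=np.mean(scr,0)[:2]
yl=(scr[0]+scr[1]-scr[2]-scr[3])[:2];yl/=np.linalg.norm(yl);xl=np.array([yl[1],-yl[0]])
print("O",O,"yaw y-axis deg",np.degrees(np.arctan2(yl[1],yl[0])),"mark",O+.045*yl)
# orange lines, by colour
h=cv2.cvtColor(p,cv2.COLOR_RGB2HSV);R=h[165:265,235:395]
m=((R[...,0]<14)&(R[...,1]>90)&(R[...,2]>70)).astype(np.uint8)
m[:25]=0
L=lambda P:((P[:2]-O)@xl*1e3,(P[:2]-O)@yl*1e3)
k,l,s,c=cv2.connectedComponentsWithStats(m)
for i in range(1,k):
    a=c[i]
    if s[i,4]<3 or not 40<a[0]<75: continue
    print("blob",a.round(1),s[i,4],np.round(L(ray("top",a[0]+235,a[1]+165,.045)),1))
for x,y in((279,148),(340,165),(250,246),(311,264)): print("orange",np.round(L(g(x,y,.045)),1))
# profile across the channel, averaged over rail y 20..70: grey value and yellow
K=manip.camera_model("top");c=K["mtx"];T=K["world_to_cam"]
def pix(P):
    q=c@(T[:3,:3]@P+T[:3,3]);return q[:2]/q[2]
G=cv2.cvtColor(p,cv2.COLOR_RGB2GRAY).astype(np.float32)
for x in range(-36,38,1):
    P=np.array([pix(np.r_[O+xl*x/1e3+yl*y/1e3,.045]) for y in np.arange(20,90,2)]).astype(np.float32)
    v=cv2.remap(G,P[:,:1],P[:,1:],1); s=cv2.remap(h[...,1].astype(np.float32),P[:,:1],P[:,1:],1)
    print(x,int(v.mean()),int(s.mean()),end=" | ")
Q=C[165:265,235:395].reshape(-1,3);q=np.array([(Q[:,:2]-O)@xl,(Q[:,:2]-O)@yl,Q[:,2]]).T*1e3
a=q[(q[:,2]>42)&(q[:,2]<54)&(abs(q[:,1]-45)<30)]
print("\nlip x range",np.percentile(a[:,0],[1,99]),"z",np.median(a[:,2]),"strip x",np.median(q[(q[:,2]>30)&(q[:,2]<41)&(abs(q[:,1]-45)<30)&(abs(q[:,0])<22)],0))
b=a[:,0];print(np.histogram(b,np.arange(-36,38,2)))
w=q[q[:,2]>95];w=w[(abs(w[:,1]+65)<20)&(abs(w[:,0])<40)];print("grey wing",np.median(w,0),np.ptp(w,0))
E
```

```text
screws [[ 0.7085  0.1035  0.014 ]
 [ 0.6259  0.1264  0.014 ]
 [ 0.641  -0.1444  0.014 ]
 [ 0.5581 -0.1213  0.014 ]]
O [ 0.63335502 -0.00893227] yaw y-axis deg 74.72884310674635 mark [0.64520745 0.03447878]
blob [55.2 29.2] 12 [17.1 57.3]
blob [67.2 32.2] 13 [18.  33.5]
blob [73. 31.] 3 [23.2 23.4]
blob [49.5 48.5] 10 [-22.1  57.4]
blob [61.8 52.4] 13 [-22.9  32.6]
blob [71.  61.3] 3 [-34.7  10.8]
orange [17.2 57.1]
orange [17.3 32.6]
orange [-22.6  57.1]
orange [-22.9  32.6]
-36 60 174 | -35 59 170 | -34 55 156 | -33 48 124 | -32 43 84 | -31 41 58 | -30 42 49 | -29 48 46 | -28 58 45 | -27 73 43 | -26 85 44 | -25 90 48 | -24 91 49 | -23 92 49 | -22 92 48 | -21 92 48 | -20 91 48 | -19 90 47 | -18 90 44 | -17 90 41 | -16 88 37 | -15 83 35 | -14 80 34 | -13 83 33 | -12 89 33 | -11 92 40 | -10 92 60 | -9 93 102 | -8 96 157 | -7 99 200 | -6 100 218 | -5 100 223 | -4 100 224 | -3 100 223 | -2 100 220 | -1 100 209 | 0 99 184 | 1 97 143 | 2 94 91 | 3 91 50 | 4 88 34 | 5 84 31 | 6 76 32 | 7 66 34 | 8 64 34 | 9 72 34 | 10 83 34 | 11 90 35 | 12 91 37 | 13 91 43 | 14 91 47 | 15 90 49 | 16 90 51 | 17 89 50 | 18 89 49 | 19 89 49 | 20 88 50 | 21 85 58 | 22 77 83 | 23 66 125 | 24 61 158 | 25 60 173 | 26 60 176 | 27 60 174 | 28 61 174 | 29 61 174 | 30 61 174 | 31 62 173 | 32 62 173 | 33 62 173 | 34 62 174 | 35 61 174 | 36 61 174 | 37 60 174 | 
lip x range [-27.52276534  22.33782711] z 45.54091323815257 strip x [-2.28250353 44.48813639 37.50932165]
(array([ 0,  0,  0,  1, 23, 31, 30, 31, 31, 34, 28, 11,  1,  0,  0,  2,  0,
        0,  1,  0,  0,  0, 25, 29, 31, 30, 29, 33, 26, 11,  0,  0,  0,  0,
        0,  0]), array([-36, -34, -32, -30, -28, -26, -24, -22, -20, -18, -16, -14, -12,
       -10,  -8,  -6,  -4,  -2,   0,   2,   4,   6,   8,  10,  12,  14,
        16,  18,  20,  22,  24,  26,  28,  30,  32,  34,  36]))
grey wing [ -3.99962355 -64.94554445 110.77362828] [34.11473374 12.18160408 22.11937246]
```

```bash
cat > go.py <<'E'
# python3 go.py x y z yaw_of_tool_y_deg : remaining shift in present tool axes (cm), turn (rad)
import sys,numpy as np
from scipy.spatial.transform import Rotation as Ro
from plant import manip
s=manip.state();R=Ro.from_quat(np.roll(s["tool_rot"],-1)).as_matrix()
t=np.array(sys.argv[1:4],float);w=float(sys.argv[4])
y=np.degrees(np.arctan2(R[1,1],R[0,1]))
print("t",round(s["time"],2),"pos",s["tool_pos"].round(4),"yaw",y.round(2),"F",s["contact_force"].round(2),"grip",round(s["grasp_force"],1),"w",round(s["gripper_width"],3))
print("cm",(R.T@(t-s["tool_pos"])*100).round(2),"turn",-np.radians((w-y+180)%360-180).round(3))
E
python3 go.py .469 -.080 .23 41.6; python3 -m crank '[{"x":0,"y":-2,"z":0,"turn":-0.15}]' 50; python3 go.py .469 -.080 .23 41.6
```

```text
t 0.1 pos [ 0.2766 -0.5598  0.2302] yaw -63.71 F [0.04 0.04 0.49] grip 0.0 w 1.002
cm [ 38.5  -34.5    0.09] turn -1.838
time: 0.2
tool_pos: [0.2681, -0.5429, 0.2303]
tool_rot: [-0.0, 0.953, 0.301, 0.0]
contact_force: [0.5, 0.2, 0.2]
gripper_width: 0.857
grasp_force: 0.0
t 0.2 pos [ 0.2681 -0.5429  0.2303] yaw -54.91 F [0.52 0.24 0.21] grip 0.0 w 0.857
cm [ 43.05 -26.32   0.07] turn -1.684
```

```bash
R='[{"x":3.6,"y":-2.2},{"x":3.6,"y":-2.2}]'; 
python3 -m crank '[{"x":3.6,"y":-2.2,"z":0,"turn":0},{"x":3.6,"y":-2.2,"z":0,"turn":0},{"x":3.6,"y":-2.2,"z":0,"turn":0},{"x":3.6,"y":-2.2,"z":0,"turn":0},{"x":3.6,"y":-2.2,"z":0,"turn":0}]' >/dev/null
python3 -m crank '[{"x":3.6,"y":-2.2,"z":0,"turn":0},{"x":3.6,"y":-2.2,"z":0,"turn":0},{"x":3.6,"y":-2.2,"z":0,"turn":0},{"x":3.6,"y":-2.2,"z":0,"turn":0},{"x":3.6,"y":-2.2,"z":0,"turn":0}]' >/dev/null
python3 go.py .469 -.080 .14 41.6
```

```text
t 1.2 pos [ 0.4376 -0.1543  0.2309] yaw -55.13 F [ 1.27 -0.29 -0.32] grip 0.0 w 0.499
cm [ 6.83 -4.29  9.09] turn -1.688
```

Now the rest of the shift, then the turn in place.

```bash

python3 -m crank '[{"x":3.4,"y":-2.1,"z":0,"turn":0},{"x":3.4,"y":-2.1,"z":0,"turn":0},{"x":0,"y":0,"z":1.5,"turn":-0.14},{"x":0,"y":0,"z":1.5,"turn":-0.14},{"x":0,"y":0,"z":1.5,"turn":-0.14}]' >/dev/null
python3 -m crank '[{"x":0,"y":0,"z":1.5,"turn":-0.14},{"x":0,"y":0,"z":1,"turn":-0.14},{"x":0,"y":0,"z":1,"turn":-0.14},{"x":0,"y":0,"z":0,"turn":-0.14},{"x":0,"y":0,"z":0,"turn":-0.14}]' >/dev/null
python3 -m crank '[{"x":0,"y":0,"z":0,"turn":-0.14},{"x":0,"y":0,"z":0,"turn":-0.14},{"x":0,"y":0,"z":0,"turn":-0.14},{"x":0,"y":0,"z":0,"turn":-0.14},{"x":0,"y":0,"z":0,"turn":0}]' >/dev/null
python3 go.py .469 -.080 .046 41.6
```

```text
t 2.7 pos [ 0.4688 -0.0826  0.1508] yaw 41.13 F [1.35 0.56 0.51] grip 0.0 w 0.501
cm [ 0.18  0.19 10.48] turn -0.008
```

```bash

python3 -m crank '[{"x":0.1,"y":0.1,"z":2.5,"turn":-0.008},{"x":0.1,"y":0.1,"z":2.5,"turn":0},{"x":0,"y":0,"z":2.5,"turn":0},{"x":0,"y":0,"z":2,"turn":0},{"x":0,"y":0,"z":1,"turn":0}]' >/dev/null
python3 go.py .469 -.080 .046 41.6
python3 - <<'E'
from h import *
p,d=manip.grab_frame("side");cv2.imwrite("pics/s1.png",cv2.resize(p[190:350,150:390,::-1],(720,480)))
E
```

```text
t 3.2 pos [ 0.4677 -0.0793  0.0439] yaw 41.44 F [-0.61 -0.08  1.09] grip 0.0 w 0.497
cm [-0.13  0.05 -0.21] turn -0.003
```

View pics/s1.png

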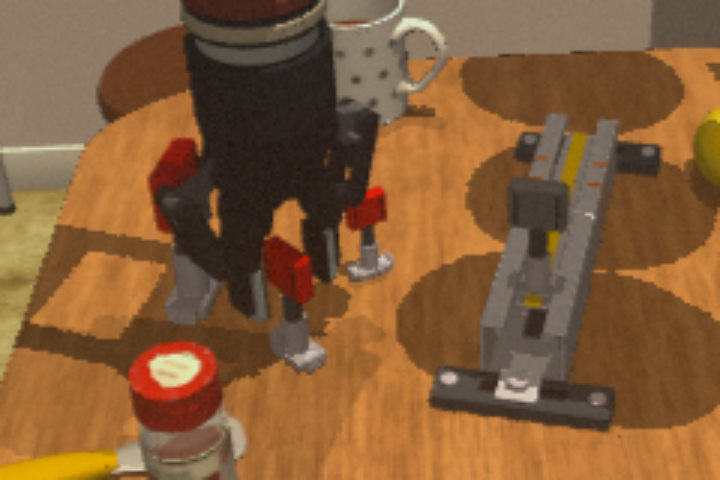

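```bash
python3 - <<'E'
from h import *
for n in("side","top"):
  f=np.load(f"pics/{n}0.npz");m,l,s,c=cv2.connectedComponentsWithStats(red(f["p"]))
  for i in range(1,m):
    if 50<s[i,4]<300:
        C=cloud(n,f["d"])[l==i]
        if .4<C[:,0].mean()<.49 and C[:,2].mean()<.09: 
            print(n,c[i],s[i],ray(n,*c[i],.065),ray(n,*c[i],.08))
            v,u=np.nonzero(l==i);print(np.percentile(C,[5,25,50,75,95],axis=0).round(3).tolist())
E
```

```text
side [246.04035874 278.89237668] [238 269  16  22 223] [ 0.47060095 -0.07750189  0.065     ] [ 0.4731928  -0.09670367  0.08      ]
[[0.46, -0.095, 0.055], [0.465, -0.092, 0.064], [0.471, -0.087, 0.074], [0.478, -0.08, 0.08], [0.483, -0.073, 0.081]]
top [353.84210526 297.07017544] [346 290  17  15 114] [ 0.46850307 -0.08028266  0.065     ] [ 0.46822837 -0.07932358  0.08      ]
[[0.457, -0.091, 0.075], [0.463, -0.085, 0.079], [0.468, -0.079, 0.08], [0.474, -0.074, 0.082], [0.479, -0.068, 0.084]]
```

```bash

python3 -m crank '[{"x":-0.25,"y":0.05,"z":-0.2,"turn":0},{"x":0,"y":0,"z":0,"turn":0},{"x":0,"y":0,"z":0,"turn":0},{"x":0,"y":0,"z":0,"turn":0},{"x":0,"y":0,"z":0,"turn":0}]' 0 >/dev/null
python3 -m crank '[{"x":0,"y":0,"z":0,"turn":0},{"x":0,"y":0,"z":0,"turn":0},{"x":0,"y":0,"z":0,"turn":0},{"x":0,"y":0,"z":0,"turn":0}]' 
python3 go.py .6426 .0352 .16 -15.3
```

```text
time: 4.15
tool_pos: [0.4729, -0.082, 0.0501]
tool_rot: [0.002, 0.41, 0.912, 0.0]
contact_force: [0.5, -0.4, 7.1]
gripper_width: 0.13
grasp_force: 59.8
t 4.15 pos [ 0.4729 -0.082   0.0501] yaw 41.58 F [ 0.54 -0.35  7.1 ] grip 59.8 w 0.13
cm [ -2.53  20.49 -10.95] turn 0.993
```

```bash

python3 -m crank '[{"x":0,"y":0,"z":-2,"turn":0},{"x":0,"y":0,"z":-4,"turn":0},{"x":0,"y":0,"z":-4,"turn":0},{"x":0,"y":0,"z":-1.5,"turn":0},{"x":-0.4,"y":3,"z":0,"turn":0}]' >/dev/null
python3 -m crank '[{"x":-0.5,"y":4,"z":0,"turn":0},{"x":-0.5,"y":4,"z":0,"turn":0},{"x":-0.5,"y":4,"z":0,"turn":0},{"x":-0.4,"y":3,"z":0,"turn":0.1},{"x":0,"y":0,"z":0,"turn":0.14}]'  >/dev/null
python3 -m crank '[{"x":0,"y":0,"z":0,"turn":0.14},{"x":0,"y":0,"z":0,"turn":0.14},{"x":0,"y":0,"z":0,"turn":0.14},{"x":0,"y":0,"z":0,"turn":0.14},{"x":0,"y":0,"z":0,"turn":0.14}]'  >/dev/null
python3 go.py .6426 .0352 .16 -15.3
python3 - <<'E'
from h import *
for n in("side","top"):
  p,d=manip.grab_frame(n);np.savez(f"pics/{n}2.npz",p=p,d=d)
  cv2.imwrite(f"pics/{n}2.png",cv2.resize(p[130:330,230:430,::-1] if n=="side" else p[120:280,220:420,::-1],(600,600 if n=="side" else 480)))
E
```

```text
t 5.65 pos [0.6202 0.021  0.1612] yaw -12.6 F [-0.17 -0.24 -1.34] grip 59.2 w 0.127
cm [1.88 1.87 0.12] turn 0.047
```

View pics/side2.png

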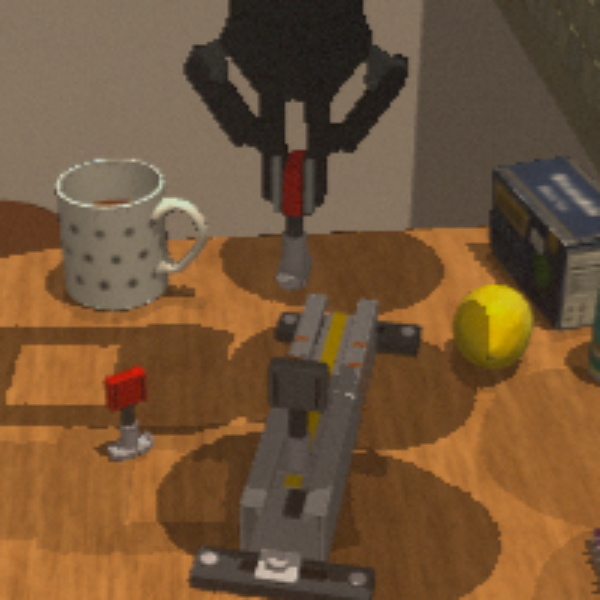

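```bash
python3 - <<'E'
from h import *
from scipy.spatial.transform import Rotation as Ro
s=manip.state();R=Ro.from_quat(np.roll(s["tool_rot"],-1)).as_matrix()
f=np.load("pics/side2.npz");p,d=f["p"],f["d"];C=cloud("side",d)
m,l,st,c=cv2.connectedComponentsWithStats(red(p))
for i in range(1,m):
    Q=(C[(l==i)&(d>0)]-s["tool_pos"])@R*1e3
    if st[i,4]>30 and np.linalg.norm(np.median(Q,0))<60: print(c[i],st[i],np.percentile(Q,[5,50,95],axis=0).round(1).tolist())
Q=(C-s["tool_pos"])@R*1e3
for z0,z1 in((12,22),(25,40),(41,51)):
    k=(d>0)&(abs(Q[...,0])<40)&(abs(Q[...,1])<25)&(Q[...,2]>z0)&(Q[...,2]<z1);print(z0,k.sum(),np.percentile(Q[k],[3,50,97],axis=0).round(1).tolist() if k.sum()>3 else 0)
E
```

```text
[326.90434783 191.3826087 ] [324 180   7  22 115] [[-14.5, -5.0, -30.3], [-12.1, 0.1, -21.2], [12.5, 3.9, -4.3]]
12 35 [[-3.1, -6.7, 12.7], [-0.5, 0.9, 18.6], [3.8, 6.0, 21.0]]
25 61 [[-15.4, -6.5, 25.6], [-2.2, 1.0, 34.0], [2.8, 6.3, 39.8]]
41 81 [[-15.7, -9.5, 41.4], [-7.0, 1.1, 43.3], [15.9, 9.3, 50.0]]
```

```bash

python3 -m crank '[{"x":0.9,"y":0.9,"z":0,"turn":0.047},{"x":0.9,"y":0.9,"z":0,"turn":0},{"x":0,"y":0,"z":2.5,"turn":0},{"x":0,"y":0,"z":2,"turn":0},{"x":0,"y":0,"z":0,"turn":0}]' >/dev/null
python3 go.py .6426 .0352 .10 -15.3
```

```text
t 6.25 pos [0.6404 0.0346 0.1136] yaw -14.79 F [-1.13 -0.34 -1.55] grip 59.1 w 0.13
cm [0.12 0.2  1.36] turn 0.009
```

```bash

python3 -m crank '[{"x":0.1,"y":0.2,"z":0.6,"turn":0.009},{"x":0,"y":0,"z":0.6,"turn":0},{"x":0,"y":0,"z":0,"turn":0},{"x":0,"y":0,"z":0,"turn":0},{"x":0,"y":0,"z":0,"turn":0}]' >/dev/null
python3 go.py .6426 .0352 .095 -15.3
for i in 1 2 3; do python3 -m crank '[{"x":0,"y":0,"z":0.2,"turn":0},{"x":0,"y":0,"z":0,"turn":0}]' >/dev/null
python3 go.py .6426 .0352 .095 -15.3; done
```

```text
t 6.75 pos [0.6457 0.0345 0.1071] yaw -15.46 F [ 0.37 -0.29 -0.89] grip 59.2 w 0.13
cm [-0.01 -0.32  1.21] turn -0.003
t 6.95 pos [0.6451 0.0345 0.1043] yaw -15.47 F [ 0.97 -0.38 -0.78] grip 59.2 w 0.134
cm [-0.   -0.26  0.93] turn -0.003
t 7.15 pos [0.645  0.0346 0.1019] yaw -15.47 F [ 0.61  0.3  -0.01] grip 59.2 w 0.132
cm [-0.   -0.25  0.69] turn -0.003
t 7.35 pos [0.645  0.0346 0.0999] yaw -15.47 F [ 0.39  0.28 -0.64] grip 59.2 w 0.13
cm [-0.   -0.25  0.49] turn -0.003
```

```bash

python3 -m crank '[{"x":0,"y":-0.25,"z":0.2,"turn":0},{"x":0,"y":0,"z":0,"turn":0},{"x":0,"y":0,"z":0,"turn":0},{"x":0,"y":0,"z":0,"turn":0}]' >/dev/null
python3 go.py .6426 .0352 .095 -15.3
for i in 1 2 3; do python3 -m crank '[{"x":0,"y":0,"z":0.2,"turn":0},{"x":0,"y":0,"z":0,"turn":0}]' >/dev/null
python3 go.py .6426 .0352 .095 -15.3; done
```

```text
t 7.75 pos [0.6428 0.0352 0.0984] yaw -15.47 F [ 0.17 -0.56 -0.72] grip 59.2 w 0.128
cm [-0.01 -0.02  0.34] turn -0.003
t 7.95 pos [0.6427 0.0352 0.096 ] yaw -15.47 F [ 0.79  0.21 -1.54] grip 59.2 w 0.127
cm [-0.  -0.   0.1] turn -0.003
t 8.15 pos [0.6426 0.0352 0.0939] yaw -15.47 F [-0.14 -0.02 -0.89] grip 59.2 w 0.127
cm [-0.   -0.   -0.11] turn -0.003
t 8.35 pos [0.6426 0.0352 0.0919] yaw -15.47 F [ 0.24  0.04 -1.23] grip 59.2 w 0.131
cm [-0.    0.   -0.31] turn -0.003
```

```bash

for i in 1 2 3 4; do python3 -m crank '[{"x":0,"y":0,"z":0.15,"turn":0},{"x":0,"y":0,"z":0,"turn":0}]' >/dev/null
python3 go.py .6426 .0352 .095 -15.3|head -1; done
```

```text
t 8.55 pos [0.6428 0.0352 0.0906] yaw -15.47 F [ 0.66 -0.26 -0.49] grip 59.4 w 0.132
t 8.75 pos [0.6428 0.0352 0.0891] yaw -15.47 F [ 0.26  0.39 -1.59] grip 59.4 w 0.128
t 8.95 pos [0.6428 0.0352 0.0876] yaw -15.47 F [ 0.96  0.57 -2.09] grip 59.3 w 0.129
t 9.15 pos [0.6428 0.0352 0.0862] yaw -15.47 F [ 1.35  0.87 -0.92] grip 59.4 w 0.132
```

```bash

for i in 1 2 3 4; do python3 -m crank '[{"x":0,"y":0,"z":0.15,"turn":0},{"x":0,"y":0,"z":0,"turn":0}]' >/dev/null
python3 go.py .6426 .0352 .095 -15.3|head -1; done
```

```text
t 9.35 pos [0.6429 0.0352 0.0848] yaw -15.47 F [-0.36 -0.53 -1.02] grip 59.5 w 0.129
t 9.55 pos [0.6429 0.0353 0.0834] yaw -15.47 F [ 0.09  0.42 -0.18] grip 59.6 w 0.129
t 9.75 pos [0.6429 0.0352 0.0819] yaw -15.47 F [-0.31 -0.44  1.93] grip 59.8 w 0.129
t 9.95 pos [0.6429 0.0352 0.0804] yaw -15.47 F [-0.71 -0.05  2.  ] grip 59.9 w 0.129
```

```bash

for i in 1 2 3 4; do python3 -m crank '[{"x":0,"y":0,"z":0.1,"turn":0},{"x":0,"y":0,"z":0,"turn":0}]' >/dev/null
python3 go.py .6426 .0352 .095 -15.3|head -1; done
```

```text
t 10.15 pos [0.6429 0.0353 0.0794] yaw -15.47 F [-1.12  0.27  2.92] grip 59.9 w 0.128
t 10.35 pos [0.6429 0.0352 0.0784] yaw -15.47 F [ 0.18 -0.33  4.27] grip 60.0 w 0.134
t 10.55 pos [0.6429 0.0352 0.0774] yaw -15.47 F [-0.65  1.86  4.19] grip 60.1 w 0.129
t 10.75 pos [0.643  0.0353 0.0768] yaw -15.47 F [-0.45 -0.13  4.7 ] grip 60.1 w 0.132
```

```bash

for i in 1 2; do python3 -m crank '[{"x":0,"y":0,"z":0.05,"turn":0},{"x":0,"y":0,"z":0,"turn":0},{"x":0,"y":0,"z":0,"turn":0}]' >/dev/null
python3 go.py .6426 .0352 .095 -15.3|head -1; done
```

```text
t 11.05 pos [0.643  0.0353 0.0767] yaw -15.47 F [-2.05  0.51  6.38] grip 60.4 w 0.129
t 11.35 pos [0.6431 0.0353 0.0766] yaw -15.47 F [-2.72  0.49  8.5 ] grip 60.7 w 0.13
```

```bash

python3 -m crank '[{"x":0,"y":0,"z":-0.08,"turn":0},{"x":0,"y":0,"z":0,"turn":0},{"x":0,"y":0,"z":0,"turn":0}]' >/dev/null
python3 go.py .6426 .0352 .095 74.7
for i in 1 2 3; do python3 -m crank '[{"x":0,"y":0,"z":0,"turn":-0.08},{"x":0,"y":0,"z":0,"turn":-0.08},{"x":0,"y":0,"z":0,"turn":0}]' >/dev/null
python3 go.py .6426 .0352 .095 74.7; done; python3 -c "
from plant import manip;s=manip.state();print(s['joint_pos'],s['ft_torque'])"
```

```text
t 11.65 pos [0.643  0.0353 0.0767] yaw -15.47 F [-1.35  0.22  5.99] grip 60.3 w 0.13
cm [-0.02 -0.03 -1.83] turn -1.574
t 11.95 pos [0.6434 0.0351 0.0767] yaw -6.23 F [-0.79  0.53  5.14] grip 60.3 w 0.129
cm [ 0.   -0.07 -1.83] turn -1.412
t 12.25 pos [0.6434 0.035  0.0767] yaw 2.94 F [-0.61  0.07  5.6 ] grip 60.3 w 0.128
cm [ 0.02 -0.08 -1.83] turn -1.252
t 12.55 pos [0.6435 0.035  0.0767] yaw 12.11 F [-0.34 -0.67  6.23] grip 60.2 w 0.132
cm [ 0.04 -0.08 -1.83] turn -1.092
[-6.09206232e-02  2.32593898e-01  1.68384367e+00 -4.34441077e-04
  1.22335170e+00 -2.72064965e-01] [-0.08100188  0.06072856 -0.00599915]
```

```bash

for i in 1 2 3 4; do python3 -m crank '[{"x":0,"y":0,"z":0,"turn":-0.08},{"x":0,"y":0,"z":0,"turn":-0.08},{"x":0,"y":0,"z":0,"turn":0}]' >/dev/null
python3 go.py .6426 .0352 .095 74.7; done; python3 -c "
from plant import manip;s=manip.state();print(s['ft_torque'])"
```

```text
t 12.85 pos [0.6435 0.035  0.0767] yaw 21.27 F [ 0.28 -0.37  5.1 ] grip 60.2 w 0.127
cm [ 0.05 -0.08 -1.83] turn -0.932
t 13.15 pos [0.6436 0.035  0.0767] yaw 30.44 F [-0.3  -0.07  5.28] grip 60.2 w 0.129
cm [ 0.07 -0.07 -1.83] turn -0.772
t 13.45 pos [0.6437 0.0351 0.0767] yaw 39.52 F [ 0.7  -1.63  5.62] grip 60.1 w 0.13
cm [ 0.08 -0.08 -1.83] turn -0.614
t 13.75 pos [0.6444 0.0353 0.0769] yaw 48.6 F [2.91 0.78 4.05] grip 60.0 w 0.132
cm [ 0.12 -0.12 -1.81] turn -0.456
[ 0.17366959 -0.82934309 -0.00199642]
```

```bash

python3 -m crank '[{"x":-0.1,"y":0.05,"z":0,"turn":0},{"x":0,"y":0,"z":0,"turn":0}]' >/dev/null
python3 go.py .6426 .0352 .095 74.7
for i in 1 2 3 ; do python3 -m crank '[{"x":0,"y":0,"z":0,"turn":-0.08},{"x":0,"y":0,"z":0,"turn":-0.07},{"x":0,"y":0,"z":0,"turn":0}]' >/dev/null
python3 go.py .6426 .0352 .095 74.7;  python3 -c "
from plant import manip;s=manip.state();print(s['ft_torque'])"; done
```

```text
t 13.95 pos [0.6446 0.0352 0.0768] yaw 48.57 F [2.25 1.47 5.44] grip 60.3 w 0.129
cm [ 0.15 -0.13 -1.83] turn -0.456
t 14.25 pos [0.6448 0.0351 0.0767] yaw 57.19 F [3.71 1.62 4.87] grip 60.2 w 0.134
cm [ 0.18 -0.11 -1.83] turn -0.306
[ 0.32619644 -0.74272867  0.01101201]
t 14.55 pos [0.6447 0.0351 0.0767] yaw 65.78 F [3.45 1.51 5.5 ] grip 60.2 w 0.128
cm [ 0.19 -0.07 -1.83] turn -0.156
[ 0.30934695 -0.77678503  0.11314916]
t 14.85 pos [0.6442 0.035  0.0767] yaw 74.38 F [2.09 0.76 5.35] grip 60.4 w 0.128
cm [ 0.16 -0.02 -1.83] turn -0.006
[ 0.2289229  -0.42789624  0.06400474]
```

```bash

python3 -m crank '[{"x":-0.1,"y":0,"z":0,"turn":-0.006},{"x":0,"y":0,"z":0,"turn":0},{"x":0,"y":0,"z":0,"turn":0}]' >/dev/null
python3 go.py .6426 .0352 .081 74.7
for i in 1 2 3 4 5; do python3 -m crank '[{"x":0,"y":0,"z":-0.1,"turn":0},{"x":0,"y":0,"z":0,"turn":0}]' >/dev/null
python3 go.py .6426 .0352 .081 74.7;  python3 -c "
from plant import manip;s=manip.state();print(s['ft_torque'])"; done
```

```text
t 15.15 pos [0.6444 0.0349 0.0766] yaw 74.65 F [-0.05  0.98  8.3 ] grip 60.6 w 0.127
cm [ 0.18 -0.02 -0.44] turn -0.001
t 15.35 pos [0.6443 0.0349 0.0768] yaw 74.7 F [1.22 1.18 3.72] grip 60.2 w 0.128
cm [ 0.17 -0.01 -0.42] turn 0.0
[ 0.34886114 -0.26524838 -0.04933806]
t 15.55 pos [0.6443 0.0348 0.0777] yaw 74.79 F [0.81 0.94 3.53] grip 60.1 w 0.132
cm [ 0.18 -0.01 -0.33] turn 0.002
[ 0.48535694 -0.14210486 -0.04767735]
t 15.75 pos [0.6443 0.0348 0.0782] yaw 74.81 F [2.01 3.33 0.71] grip 59.5 w 0.129
cm [ 0.17 -0.01 -0.28] turn 0.002
[ 0.46987351 -0.32901582 -0.00529199]
t 15.95 pos [0.6442 0.0348 0.0784] yaw 74.82 F [ 4.47  1.09 -6.22] grip 58.5 w 0.132
cm [ 0.16 -0.   -0.26] turn 0.002
[ 0.56042769 -0.84436049  0.02589729]
t 16.15 pos [0.6441 0.0348 0.0785] yaw 74.82 F [  5.33   2.33 -11.91] grip 58.7 w 0.134
cm [ 0.15  0.   -0.25] turn 0.002
[ 0.50345633 -1.29729515 -0.03506819]
```

```bash

python3 -m crank '[{"x":0,"y":0,"z":0.2,"turn":0},{"x":0,"y":0,"z":0.2,"turn":0},{"x":0,"y":0,"z":0,"turn":0}]' >/dev/null
f(){ python3 go.py .6426 .0352 .081 74.7|head -1;  python3 -c "
from plant import manip;s=manip.state();print(s['ft_torque'])"; }; f
for i in 1 2 3 4 5; do python3 -m crank '[{"x":-0.08,"y":0,"z":0,"turn":0},{"x":0,"y":0,"z":0,"turn":0}]' >/dev/null; f
done
```

```text
t 16.45 pos [0.6445 0.0347 0.0777] yaw 74.83 F [-1.09  1.59  3.89] grip 61.0 w 0.127
[0.45408915 0.3330354  0.030356  ]
t 16.65 pos [0.6454 0.0343 0.0776] yaw 74.83 F [-2.44  0.7   4.51] grip 61.0 w 0.132
[0.28795659 0.48278417 0.03258326]
t 16.85 pos [0.6462 0.034  0.0772] yaw 74.83 F [-2.86  1.56  3.34] grip 61.0 w 0.129
[0.20249751 0.62167075 0.01159771]
t 17.05 pos [0.647  0.0338 0.077 ] yaw 74.83 F [-2.44  0.57  4.45] grip 61.0 w 0.126
[ 0.08124309  0.74508903 -0.00114512]
t 17.25 pos [0.6479 0.0337 0.0771] yaw 74.82 F [-2.29 -0.25  3.47] grip 61.0 w 0.128
[ 0.05438535  0.64667411 -0.02072422]
t 17.45 pos [0.6488 0.0335 0.0771] yaw 74.83 F [-3.57 -0.58  3.82] grip 61.0 w 0.136
[0.04471389 0.64995144 0.05036909]
```

```bash

f(){ python3 go.py .6426 .0352 .081 74.7|head -1;  python3 -c "
from plant import manip;s=manip.state();print(s['ft_torque'])"; }
for i in 1 2 3; do python3 -m crank '[{"x":-0.08,"y":0,"z":0,"turn":0},{"x":0,"y":0,"z":0,"turn":0}]' >/dev/null; f
done
```

```text
t 17.65 pos [0.6496 0.0334 0.0771] yaw 74.83 F [-2.66  0.41  3.72] grip 61.0 w 0.129
[0.03347488 0.65419674 0.02271291]
t 17.85 pos [0.6502 0.0333 0.0771] yaw 74.83 F [-3.47  0.36  4.23] grip 61.0 w 0.129
[ 0.13908198  0.70864888 -0.00174833]
t 18.05 pos [0.6504 0.0332 0.077 ] yaw 74.83 F [-5.38  1.84  6.24] grip 61.2 w 0.127
[ 0.20872433  1.14255011 -0.01557609]
```

```bash

f(){ python3 go.py .6472 .0340 .081 74.7;  python3 -c "
from plant import manip;s=manip.state();print(s['ft_torque'])"; }
python3 -m crank '[{"x":0.15,"y":0,"z":0,"turn":0},{"x":0.2,"y":0,"z":0,"turn":0},{"x":0,"y":0,"z":0,"turn":0}]' >/dev/null; f
for i in 1 2 3 4; do python3 -m crank '[{"x":0,"y":0,"z":-0.08,"turn":0},{"x":0,"y":0,"z":0,"turn":0}]' >/dev/null; f
done
```

```text
t 18.35 pos [0.6493 0.0335 0.0781] yaw 74.83 F [ 2.65 -1.86  2.49] grip 60.9 w 0.13
cm [ 0.22 -0.01 -0.29] turn 0.002
[-0.2151719  -0.54809288  0.02472216]
t 18.55 pos [0.6488 0.0336 0.0783] yaw 74.82 F [ 3.26 -0.83  1.4 ] grip 60.6 w 0.131
cm [ 0.17 -0.01 -0.27] turn 0.002
[-0.21338728 -0.905925   -0.03088193]
t 18.75 pos [0.6479 0.0339 0.0792] yaw 74.82 F [ 2.42 -1.3   2.67] grip 60.9 w 0.132
cm [ 0.07 -0.01 -0.18] turn 0.002
[-0.16640094 -0.55699839 -0.03449628]
t 18.95 pos [0.6476 0.034  0.0797] yaw 74.83 F [ 2.35 -0.53  2.3 ] grip 60.8 w 0.124
cm [ 0.04 -0.01 -0.13] turn 0.002
[-0.15501508 -0.53839147  0.01294888]
t 19.15 pos [0.6474 0.0341 0.0802] yaw 74.83 F [ 2.04 -0.42  2.81] grip 60.8 w 0.131
cm [ 0.02 -0.01 -0.08] turn 0.002
[-0.10957234 -0.44192674  0.03990626]
```

```bash

f(){ python3 go.py .6472 .0340 .081 74.7|head -1;  python3 -c "
from plant import manip;s=manip.state();print(s['ft_torque'])"; }
for i in 1 2 3 4; do python3 -m crank '[{"x":0,"y":0,"z":-0.06,"turn":0},{"x":0,"y":0,"z":0,"turn":0}]' >/dev/null; f
done
```

```text
t 19.35 pos [0.6474 0.034  0.0808] yaw 74.83 F [ 1.69 -0.22  1.8 ] grip 60.8 w 0.13
[-0.02888712 -0.48024405 -0.0905155 ]
t 19.55 pos [0.6473 0.034  0.081 ] yaw 74.83 F [ 2.82  0.76 -0.17] grip 60.5 w 0.126
[-0.04674339 -0.60101806  0.00451957]
t 19.75 pos [0.6473 0.034  0.0811] yaw 74.83 F [ 4.16  0.25 -3.84] grip 59.9 w 0.132
[-2.53236419e-04 -9.33360633e-01 -1.97247030e-02]
t 19.95 pos [0.6472 0.034  0.0811] yaw 74.82 F [ 5.84 -0.28 -7.24] grip 59.3 w 0.13
[ 0.03210641 -1.26731334  0.00561531]
```

```bash

f(){ python3 go.py .6472 .0340 .081 74.7|head -1; }
python3 -m crank '[{"x":-0.05,"y":0,"z":0.13,"turn":0},{"x":0,"y":0,"z":0,"turn":0},{"x":0,"y":0,"z":0,"turn":0}]' >/dev/null; f
python3 -m crank '[{"x":0,"y":0,"z":0,"turn":0},{"x":0,"y":0,"z":0,"turn":0},{"x":0,"y":0,"z":0,"turn":0},{"x":0,"y":0,"z":0,"turn":0},{"x":0,"y":0,"z":0,"turn":0}]' 50 >/dev/null; f
python3 -m crank '[{"x":0,"y":0,"z":-1,"turn":0},{"x":0,"y":0,"z":-2,"turn":0},{"x":0,"y":0,"z":-3,"turn":0},{"x":0,"y":0,"z":-4,"turn":0},{"x":0,"y":0,"z":-4,"turn":0}]' >/dev/null
python3 -m crank '[{"x":4,"y":0,"z":0,"turn":0},{"x":4,"y":0,"z":0,"turn":0},{"x":4,"y":0,"z":0,"turn":0},{"x":4,"y":0,"z":0,"turn":0},{"x":0,"y":0,"z":0,"turn":0}]' >/dev/null;f
python3 - <<'E'
from h import *
for n in("side","top"):
  p,d=manip.grab_frame(n);np.savez(f"pics/{n}3.npz",p=p,d=d)
  C=cloud(n,d);m,l,st,c=cv2.connectedComponentsWithStats(red(p))
  for i in range(1,m):
    Q=C[(l==i)&(d>0)]
    if st[i,4]>25 and abs(np.median(Q[:,0])-.645)<.05 and abs(np.median(Q[:,1])-.035)<.05: print(n,c[i],st[i],np.percentile(Q,[5,50,95],axis=0).round(4).tolist(),cv2.minAreaRect(Q[:,:2].astype(np.float32)))
  if n=="side":cv2.imwrite("pics/s3.png",cv2.resize(p[200:340,280:420,::-1],(600,600)))
  else:
    O=np.array([.6334,-.0089]);yl=np.array([.2634,.9647]);xl=np.array([.9647,-.2634])
    for yy in(45,-65):
      q=C[(C[...,2]>.1)&(C[...,2]<.13)];q=np.c_[(q[:,:2]-O)@xl,(q[:,:2]-O)@yl,q[:,2]]*1e3
      q=q[(abs(q[:,1]-yy)<20)&(abs(q[:,0])<30)];print(yy,len(q),np.percentile(q,[3,50,97],axis=0).round(1).tolist())
E
```

```text
t 20.25 pos [0.6475 0.0339 0.0811] yaw 74.83 F [ 1.12  0.73 -1.14] grip 60.2 w 0.126
t 20.75 pos [0.6482 0.0338 0.0816] yaw 74.83 F [ 0.87  0.49 -0.69] grip 0.0 w 0.5
t 21.75 pos [0.49   0.0768 0.2212] yaw 74.93 F [ 0.16  0.17 -0.15] grip 0.0 w 0.502
side [339.5787234  224.47234043] [331 217  18  17 235] [[0.6285, 0.0255, 0.085], [0.6448, 0.0303, 0.1015], [0.6584, 0.0374, 0.1116]] ((0.6606295704841614, 0.12605082988739014), (0.20581229031085968, 0.033044807612895966), 80.0672607421875)
top [292.32692308 199.17307692] [288 191  10  18 104] [[0.6286, 0.0284, 0.1082], [0.6433, 0.0354, 0.1113], [0.657, 0.0408, 0.1139]] ((0.6441249251365662, 0.03454380854964256), (0.01579085923731327, 0.03418871387839317), 89.4277572631836)
45 126 [[-18.3, 38.6, 102.5], [-3.1, 44.0, 111.1], [12.7, 49.9, 114.2]]
-65 125 [[-19.5, -70.6, 105.0], [-3.8, -64.9, 110.8], [12.6, -59.4, 114.7]]
```

View pics/s3.png

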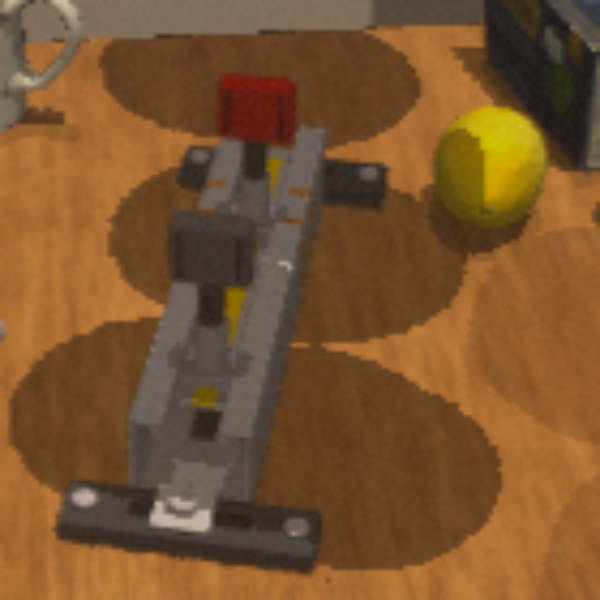

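The red post stands upright and crosswise between the orange lines. Its wing top is at 111.1 mm against 110.8 mm for the grey post, and it is centred at 44 mm along the slot.

```bash
python3 -c "
from plant import manip;print(manip.job_done())"
```

```text
the job is handed in; nothing more can be done
None
```

The job is handed in: the red post is released, standing upright and crosswise at the mark, its wing within about 0.3 mm of the grey post's height, after 22 s of robot time; the hand-in call returned no verdict.

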